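# Open the combination padlock by feel and hold it up open

### The arm

A 6-joint arm with a two-finger parallel gripper is mounted at the origin on a cart in front of the work surface, level with it; the furniture and walls round the work are solid. World frame = base frame: x ahead of the robot, y to its left, z up, the work surface at z = 0. Lengths are in mm, angles in rad, forces in N, time in s.
With the tool pointing down it reaches from about 400 to 825 mm from the base axis. Payload 7 kg.
Tool frame: the origin (TCP) lies at the very end of the fingers, on their centre line; the grasp point (between the pads) lies 19 mm behind it; z points along the fingers, y is the direction in which the jaws open and shut (so a half turn about z gives the same grasp; the last joint's range is limited). The gripper opens to 88 mm and grips with 3 to 60 N. Pads are 19 mm wide; open, the fingers measure 130 mm over their backs; the gripper's body (78 mm by 193 mm) begins 47 mm behind the grasp point.
Start: joints at [1.528, 0.359, 0.012, 0, -1.224, -0.288], TCP at [219.248, 638.377, 226.561] pointing down, gripper open.
Joint ranges: [-3.07, 3.07], [-1.43, 2.12], [-1.02, 1.25], [-3.03, 1.67], [-3.05, -0], [-3.03, 3.03]. Speed limits (rad/s): [2.39, 2.39, 3.01, 3.14, 3.14, 3.14].

### API

Orientations are given as a unit quaternion [x, y, z, w].
In Python, from plant import bot gives the robot as it stands. Calls block until the motion is done:
- bot.move_ptp(position, orientation): joint-space move of the TCP to a pose.
- bot.line_to(position, velocity=150, ori=None): straight line of the TCP; ori=None keeps the orientation; velocity is the mean speed in mm/s.
- bot.move_joints(angles): joint-space move.
- bot.move_gripper(opening, force=None): finger opening in mm; force is the grip in N (None keeps the last); returns when the fingers have stopped.
- bot.pause(seconds).
- bot.solve_ik(position, orientation): joint angles nearest the present ones, or None.
- bot.read_state(): the state.
- bot.camera(name): name is "side" or "top" or "wrist"; returns the picture (480x640x3 uint8, red, green, blue); there is no depth.
- bot.get_calibration(name): a dict with "fx", "fy", "cx", "cy" (pixels), "distortion" ([k1, k2, p1, p2, k3] as OpenCV has them; the pictures are not rectified), "view" (4x4, takes a point from world to camera coordinates); the wrist camera has in their place "T_tool_cam" (4x4, takes a point from camera to tool coordinates, whose origin is the TCP and whose axes are the flange's). Camera axes: x right, y up, looking along -z (the intrinsics and any distortion apply to the point x, -y, -z); pixel columns grow to the right and rows downward; lengths in mm; the calibration is good to about 2 mm. A picture is of the moment at which its call begins: read the wrist's pose just before it. get_calibration takes no time and is no camera call.
A pose or a line that the arm cannot do raises bot.Unreachable and nothing moves.
- bot.close_job(): hands the job in, once; it reports no verdict.
The state is a dict: "t": time; "joint_pos": joint angles; "qvel": joint speeds; "tau": joint torques, N m; "tcp_pos": TCP position; "eef_rot": TCP orientation; "contact_force": force on the tool from outside, world axes, zero at the start; "moment": the same for the moment, N m; "width": finger opening in mm.
Only numpy, scipy, OpenCV 4.12 (cv2) and the standard library are available. Lean on these libraries where they do the work, as an engineer would, in place of code of your own. Each camera call takes 0.05 s, during which the arm holds its last target.

### The job

Open the combination padlock that stands in its wooden holder: turn its round dial clockwise (seen from above) until you feel it click, where the dial stops and the shackle jumps up a few millimetres; then take the shackle by its top bar, pull it open and lift the lock straight up out of the holder by it. Finish while still holding the opened lock by its shackle, hanging upright and still with its underside at least 10 cm above the bench; never lift the lock out while it is shut, and leave the pliers, the bronze collar, the mug and the bolt where they are.

Things in the scene. Friction and masses are not known exactly. Their poses are not given: they have to be found in the camera images.
- lock: combination padlock, 0.7 kg, upright. Origin: centre of its underside, z up. A square brass case 50 x 50 mm, 41 mm high, red mark at the top of its -x face; on it a round dark dial; out of the dial's middle rises the steel shackle, a U in the lock's y-z plane (legs at y = -15 and +15 mm). It starts 20 mm deep in the holder's well, which keeps it from turning
- holder: fixed wooden block 92 x 92 x 30 mm with a square well 54 x 54 mm in which the lock stands with 2 mm of play each side; origin: centre of its underside on the bench; well floor 10 mm, rim 30 mm above the bench. Two flat steel screw lugs, 5.5 mm high, reach 71 mm from its centre along its y axis
- dial (a joint): dial angle, rad, 0 to 3.3, growing clockwise seen from above; white line over the red mark at 0; starts at 0 to 0.5. One unmarked setting between 1.0 and 1.9, new each time, opens the lock: coming to it clockwise the shackle springs up 5 mm and catches the dial, which then turns at most 0.35 further (fingers slip). Else the dial turns at 0.03 N m and stays where left; regrip if one turn is too short
- dial_mid (a point): point on the dial's axis at mid height, 51 mm above the lock's underside. The dial is a round disc of 56 mm diameter, 17.5 mm high (42 to 59.5 mm above the lock's underside); grip it across its diameter with fingers straddling the shackle from above, at any angle
- shackle (a joint): travel of the shackle out of the lock, m: 0 shut, about 0.005 sprung up at the right setting, 0.016 fully open (a stop keeps it in the lock). Once sprung it takes about 3 N to pull fully open and creeps back to about 0.0075 when let go; the weight of the lock hanging from it keeps it fully open. With the dial elsewhere it will not move
- shackle_bar (a point): middle of the shackle's top bar, a round steel bar of 9 mm diameter and 39 mm outer width along the lock's y axis; its axis stands 77 mm above the lock's underside when shut (17 mm above the dial's top face), and it rises with the shackle
- pliers: blue-handled pliers lying on the bench, 166 x 59 x 14 mm, bystander; origin: centre of its underside
- bronze_collar: turned bronze collar, 52 mm diameter, 20 mm high, bystander; origin: centre of its underside
- tea_mug: blue mug, 84 x 123 x 96 mm, bystander; origin: centre of its underside
- hex_bolt: steel hexagon bolt lying, 62 x 17 x 19 mm, bystander; origin: centre of its underside
Not all that is in view belongs to the job. There is more than one size of the lock; the job needs the larger.

How it is judged (in metres and radians):
On the way, in this order (a step that is already met when the one before it is completed fails the run):
1. the dial is at its right setting: the shackle has sprung up, with the lock still standing in the holder (value of joint shackle above 0.0025 m and height (world z) of lock below 0.02 m), for 0.2 s.
2. the shackle is pulled open (value of joint shackle above 0.011 m), for 0.2 s.
At the end, for the whole second after the job is handed in: The gripper holds the lock by its shackle bar (grasp point within 40 mm of it, finger contact over 1 N), the shackle is open by more than 11 mm, the underside is more than 95 mm above the bench, the lock hangs upright within 0.3 rad, slower than 0.03 m/s, and does not touch the holder (value of joint shackle above 0.011 m and height (world z) of lock above 0.095 m and angle between lock's own z axis and vertical below 0.3 rad and linear speed of lock below 0.03 m/s and contact force between the fingers and lock above 1 N and distance between the grasp point and shackle_bar below 0.04 m and contact force between lock and holder below 0.1 N); the arm keeps its last pose, push and grip.
It fails at once if the lock is lifted out of the holder (by over 15 mm) while its shackle is shut (height (world z) of lock above 0.025 m and value of joint shackle below 0.003 m).
It fails at once if the pliers are moved by over 20 mm (distance of pliers from where it was at the start of the episode above 0.02 m).
It fails at once if the bronze collar is moved by over 20 mm (distance of bronze_collar from where it was at the start of the episode above 0.02 m).
It fails at once if the mug is moved by over 20 mm (distance of tea_mug from where it was at the start of the episode above 0.02 m).
It fails at once if the bolt is moved by over 20 mm (distance of hex_bolt from where it was at the start of the episode above 0.02 m).
It also fails if it takes over 72 s, if anything falls off the work surface, if the arm or the gripper's body presses on something with over 40 N, if the wrist force passes 120 N, or if a joint passes its speed limit or range.

## Working session

There is one attempt and no reset: what is moved stays moved. The work goes in short steps, each a Python script; the robot and the scene stay as the last script left them, time stands still between calls to the robot, and variables do not carry over. Pictures are saved under pics/ and viewed, and the job is handed in when it is done.

```bash
ls; mkdir -p pics
python3 - <<'E'
from plant import bot
import cv2
for n in ("top","side"):
    cv2.imwrite(f"pics/{n}0.png",bot.camera(n)[:,:,::-1])
    c=bot.get_calibration(n); print(n,{k:(v if k!='view' else [list(map(lambda x:round(float(x),3),r)) for r in v]) for k,v in c.items()})
s=bot.read_state(); print(s)
E
```

```text
pics
top {'fx': 514.8999433516054, 'fy': 514.8999433516054, 'cx': 320.4771737246007, 'cy': 232.1356583690905, 'distortion': array([-0.1492075,  0.       ,  0.       ,  0.       ,  0.       ]), 'view': [[-0.007, -1.0, -0.022, -197.23], [0.996, -0.009, 0.084, -595.3], [-0.085, -0.021, 0.996, -876.47], [0.0, 0.0, 0.0, 1.0]]}
side {'fx': 602.5228234931179, 'fy': 602.5228234931179, 'cx': 315.5574517808609, 'cy': 237.69006055872856, 'distortion': array([0.00123183, 0.        , 0.        , 0.        , 0.        ]), 'view': [[-0.971, -0.237, -0.02, 506.297], [0.133, -0.611, 0.781, -280.1], [-0.197, 0.755, 0.625, -746.952], [0.0, 0.0, 0.0, 1.0]]}
{'t': 0.1, 'joint_pos': array([ 1.52811669e+00,  3.59316406e-01,  1.11595071e-02, -3.18292464e-04,
       -1.22412485e+00, -2.88125233e-01]), 'qvel': array([ 0.00115189, -0.00278427,  0.00368133,  0.00175835, -0.00021511,
       -0.00200639]), 'tau': array([-4.60694446e-04, -5.84163129e+01,  2.93756765e+01,  7.01560244e+00,
        1.02333233e-02, -4.50303014e-05]), 'tcp_pos': array([219.10678137, 637.97871961, 225.71782282]), 'eef_rot': array([ 9.86342969e-01, -1.64702683e-01, -5.75936344e-05,  7.55444844e-04]), 'contact_force': array([ 0.60305841, -0.63196158, -0.12589438]), 'moment': array([-0.02846705,  0.00495637, -0.02569905]), 'width': 87.58299562419688}
```

View pics/top0.png

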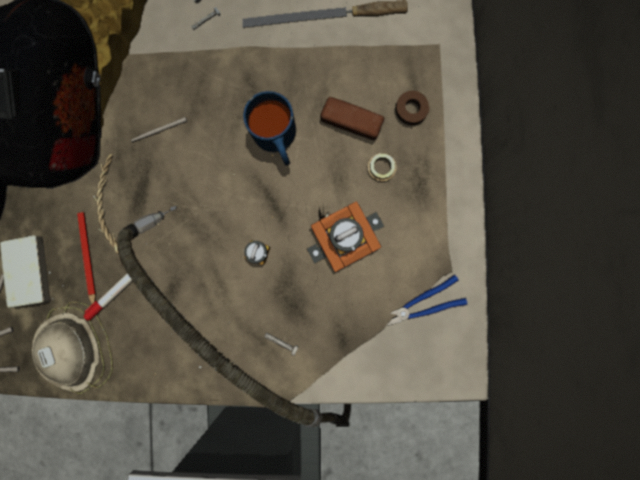

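View pics/side0.png

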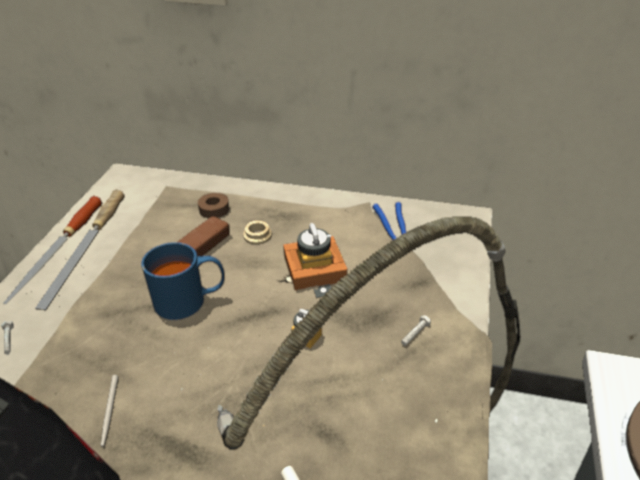

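The top view shows the larger lock in the orange holder at about (347,237), with its lugs at (316,253) and (376,221). The small decoy lock is at (257,252), the mug at (270,120), the pliers at (430,300), the bright collar at (381,167) and the bolt at (281,343). A hose arcs through the space on the robot's side, so I'll measure its height as well.

```bash
cat > h.py <<'E'
from plant import bot
import numpy as np, cv2
def K(c): return np.array([[c['fx'],0,c['cx']],[0,c['fy'],c['cy']],[0,0,1.]])
F=np.diag([1.,-1,-1])
def ray(n,uv,c=None,view=None):
    c=c or bot.get_calibration(n); V=np.array(c['view']) if view is None else view
    p=cv2.undistortPoints(np.array([[uv]],float),K(c),np.array(c['distortion']))[0,0]
    d=V[:3,:3].T@(F@np.array([p[0],p[1],1])); o=-V[:3,:3].T@V[:3,3]
    return o,d/np.linalg.norm(d)
def onz(n,uv,z,**k):
    o,d=ray(n,uv,**k); return o+d*(z-o[2])/d[2]
def proj(n,P,c=None,view=None):
    c=c or bot.get_calibration(n); V=np.array(c['view']) if view is None else view
    q=F@(V[:3,:3]@np.array(P,float)+V[:3,3])
    return cv2.projectPoints(q.reshape(1,1,3),np.zeros(3),np.zeros(3),K(c),np.array(c['distortion']))[0][0,0]
def tri(a,b):
    (o1,d1),(o2,d2)=ray('top',a),ray('side',b)
    s=np.linalg.lstsq(np.c_[d1,-d2],o2-o1,rcond=None)[0]
    p,q=o1+d1*s[0],o2+d2*s[1]; return (p+q)/2,np.linalg.norm(p-q)
def wristview(s):
    from scipy.spatial.transform import Rotation as R
    T=np.eye(4);T[:3,:3]=R.from_quat(s['eef_rot']).as_matrix();T[:3,3]=s['tcp_pos']
    return np.linalg.inv(T@np.array(bot.get_calibration('wrist')['T_tool_cam']))
E
python3 - <<'E'
from h import *
np.set_printoptions(precision=0,suppress=True)
t=cv2.imread('pics/top0.png');s=cv2.imread('pics/side0.png')
print('lugs',onz('top',(316,253),5),onz('top',(376,221),5))
print('lock bar tri',tri((346,235),(313,231)), onz('top',(346,235),87))
for n,uv,z in (('mug',(270,120),90),('small',(257,252),50),('collar',(381,167),20),('pl',(400,315),10),('bolt',(281,343),10)): print(n,onz('top',uv,z))
for a in [(125,232),(140,272),(165,305),(200,345),(240,380),(280,405),(310,417)]:
    print(a,[ (z,proj('side',onz('top',a,z)).round()) for z in (0,50,100,150,200,250,300,350,400)])
cv2.imwrite('pics/c1.png',np.hstack([cv2.resize(t[190:285,290:410],None,fx=3.3,fy=3.3,interpolation=2),cv2.resize(s[205:300,260:380],None,fx=3.3,fy=3.3,interpolation=2)]))
E
```

```text
lugs [ 558. -193.    5.] [ 614. -301.    5.]
lock bar tri (array([ 584., -245.,   82.]), np.float64(0.1060797985762947)) [ 583. -245.   87.]
mug [ 776. -121.   90.]
small [559. -95.  50.]
collar [ 709. -310.   20.]
pl [ 447. -340.   10.]
bolt [ 400. -131.   10.]
(125, 232) [(0, array([224., 479.])), (50, array([228., 442.])), (100, array([233., 404.])), (150, array([238., 363.])), (200, array([244., 321.])), (250, array([250., 276.])), (300, array([256., 230.])), (350, array([262., 181.])), (400, array([269., 129.]))]
(140, 272) [(0, array([288., 469.])), (50, array([290., 433.])), (100, array([293., 395.])), (150, array([296., 356.])), (200, array([299., 314.])), (250, array([302., 270.])), (300, array([305., 224.])), (350, array([309., 176.])), (400, array([312., 125.]))]
(165, 305) [(0, array([343., 445.])), (50, array([343., 411.])), (100, array([344., 375.])), (150, array([345., 337.])), (200, array([346., 298.])), (250, array([347., 256.])), (300, array([348., 212.])), (350, array([349., 165.])), (400, array([350., 116.]))]
(200, 345) [(0, array([404., 414.])), (50, array([403.
[... 289 characters left out ...]
, 320.])), (150, array([446., 287.])), (200, array([443., 252.])), (250, array([440., 215.])), (300, array([437., 176.])), (350, array([433., 135.])), (400, array([429.,  90.]))]
(280, 405) [(0, array([487., 347.])), (50, array([484., 320.])), (100, array([481., 292.])), (150, array([477., 261.])), (200, array([473., 229.])), (250, array([469., 195.])), (300, array([464., 158.])), (350, array([459., 119.])), (400, array([454.,  77.]))]
(310, 417) [(0, array([502., 324.])), (50, array([499., 299.])), (100, array([495., 272.])), (150, array([491., 243.])), (200, array([487., 213.])), (250, array([482., 180.])), (300, array([477., 145.])), (350, array([472., 108.])), (400, array([466.,  68.]))]
```

View pics/c1.png

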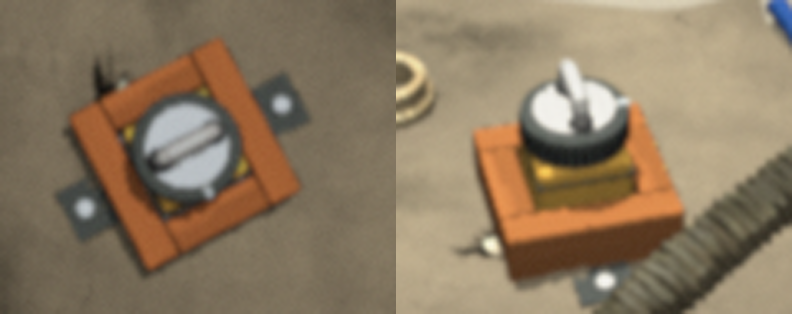

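Run:
```python
from h import *
np.set_printoptions(precision=2,suppress=True)
for a,z in [((125,232),50),((140,272),155),((165,305),210),((200,345),237),((240,380),240),((280,405),210),((310,417),140)]: print(onz('top',a,z).round())
from scipy.spatial.transform import Rotation as R
for yaw in (27.4,207.4,117.4,-62.6):
    a=np.radians(yaw); Y=np.array([np.cos(a),np.sin(a),0]);Z=np.array([0,0,-1.]);X=np.cross(Y,Z)
    q=R.from_matrix(np.c_[X,Y,Z]).as_quat()
    for z in (53,350): 
        print(yaw,z,bot.solve_ik([584,-245,z],q))
print(bot.get_calibration('wrist'))
```

```text
[595. 139.  50.]
[524.  70. 155.]
[477.  12. 210.]
[426. -45. 237.]
[381. -99. 240.]
[ 340. -149.  210.]
[ 305. -187.  140.]
27.4 53 [-0.09  0.45 -0.29  0.   -0.84 -2.57]
27.4 350 [-0.09  0.24  0.12  0.   -1.45 -2.57]
207.4 53 [-0.09  0.45 -0.29  0.   -0.84  0.57]
207.4 350 [-0.09  0.24  0.12  0.   -1.45  0.57]
117.4 53 [-0.09  0.45 -0.29  0.   -0.84 -1.  ]
117.4 350 [-0.09  0.24  0.12  0.   -1.45 -1.  ]
-62.6 53 [-0.09  0.45 -0.29  0.   -0.84  2.14]
-62.6 350 [-0.09  0.24  0.12  0.   -1.45  2.14]
{'fx': 330.7905225669544, 'fy': 330.7905225669544, 'cx': 319.87936130262716, 'cy': 241.27167503436436, 'distortion': array([-0.03,  0.  ,  0.  ,  0.  ,  0.  ]), 'T_tool_cam': array([[  -0.  ,    0.97,    0.25,   64.57],
       [   1.  ,    0.  ,   -0.  ,    1.  ],
       [  -0.  ,    0.25,   -0.97, -157.11],
       [   0.  ,    0.  ,    0.  ,    1.  ]])}
```

Everything measured fits: the bar triangulates to z≈82 where 87 was expected, and the lock is at r≈633. The hose peaks at z≈260 and is 200 mm or more from the lock. I'll go over high, then look with the wrist camera.

```bash
cat >> h.py <<'E'
from scipy.spatial.transform import Rotation as R
def quat(yaw):
    a=np.radians(yaw); Y=np.array([np.cos(a),np.sin(a),0]);Z=np.array([0,0,-1.])
    return R.from_matrix(np.c_[np.cross(Y,Z),Y,Z]).as_quat()
E
python3 - <<'E'
from h import *
np.set_printoptions(precision=3,suppress=True)
s=bot.read_state(); p=s['tcp_pos']
bot.line_to([p[0],p[1],400],velocity=250)
bot.move_ptp([584,-245,400],quat(-62.6))
bot.line_to([584,-245,220],velocity=250)
bot.pause(.3)
s=bot.read_state(); im=bot.camera('wrist'); cv2.imwrite('pics/w1.png',im[:,:,::-1]); 
import pickle; pickle.dump(s,open('w1.pkl','wb'))
print(s['t'],s['tcp_pos'],s['joint_pos'],s['contact_force'],s['moment'])
print([proj('wrist',p,view=wristview(s)) for p in ([584,-245,87],[584,-245,69.5])])
E
```

```text
5.4417 [ 584.379 -245.079  221.076] [-0.09   0.294 -0.095  0.    -1.181  2.139] [-0.308  0.257  0.271] [-0.065  0.001 -0.044]
[array([319.614, 231.294]), array([319.61 , 227.335])]
```

View pics/w1.png

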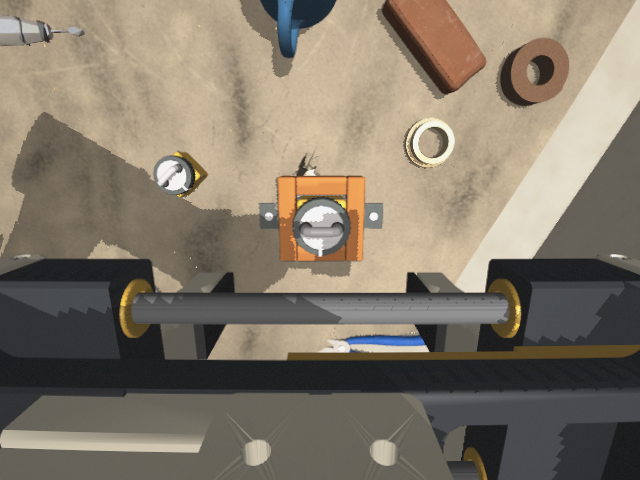

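The wrist view shows the lock with its dial centre near (322,226), the bar at (322,230), and the lug screws at (269,216) and (374,215). The white line points down at (320,250), and the image axes are aligned with the holder. Next I'll refine these positions.

Run:
```python
from h import *
import pickle
np.set_printoptions(precision=2,suppress=True)
s=pickle.load(open('w1.pkl','rb')); V=wristview(s)
im=cv2.imread('pics/w1.png'); hsv=cv2.cvtColor(im,cv2.COLOR_BGR2HSV)
sub=hsv[190:262,285:360]
gray=(sub[...,1]<75).astype(np.uint8)*255
gray=cv2.morphologyEx(gray,cv2.MORPH_OPEN,np.ones((5,5)))
cs,_=cv2.findContours(gray,cv2.RETR_EXTERNAL,cv2.CHAIN_APPROX_NONE); c=max(cs,key=cv2.contourArea)
(x,y),r=cv2.minEnclosingCircle(c); e=cv2.fitEllipse(c); print('dial',x+285,y+190,r,e[0][0]+285,e[0][1]+190,e[1],cv2.boundingRect(c))
for z in (52,60,69.5): print(z,onz('wrist',(e[0][0]+285,e[0][1]+190),z,view=V))
a,b=onz('wrist',(269,216),5.5,view=V),onz('wrist',(374,215),5.5,view=V)
print('lugs',a,b,(a+b)/2,np.degrees(np.arctan2(*(b-a)[1::-1])),np.linalg.norm(b-a))
# bar bright
m=im[222:240,295:350].copy(); 
big=cv2.resize(im[165:275,255:390],None,fx=5.5,fy=5.4,interpolation=cv2.INTER_CUBIC); cv2.imwrite('pics/w1c.png',big)
cv2.imwrite('pics/w1m.png',cv2.resize(gray,None,fx=5,fy=5))
o=hsv[...];m=((o[...,0]>5)&(o[...,0]<17)&(o[...,1]>150)).astype(np.uint8)*255;m[:170]=0;m[270:]=0;m[:,:265]=0;m[:,380:]=0
ys,xs=np.nonzero(m); q=cv2.minAreaRect(np.c_[xs,ys].astype(np.float32)); print(q); print('holder',onz('wrist',q[0],30,view=V))
# top
t=cv2.imread('pics/top0.png')[215:258,322:372]; hs=cv2.cvtColor(t,cv2.COLOR_BGR2HSV)
g=(hs[...,1]<75).astype(np.uint8)*255; g=cv2.morphologyEx(g,cv2.MORPH_OPEN,np.ones((5,5))); cs,_=cv2.findContours(g,0,1); c=max(cs,key=cv2.contourArea); e=cv2.fitEllipse(c); print('top',e); print(onz('top',(e[0][0]+322,e[0][1]+215),65))
```

```text
dial 321.04000091552734 225.43999862670898 29.191795349121094 321.05766677856445 225.89135360717773 (56.410736083984375, 56.793190002441406) (8, 8, 57, 57)
52 [ 582.75 -247.29   52.  ]
60 [ 584.18 -246.51   60.  ]
69.5 [ 585.88 -245.58   69.5 ]
lugs [ 557.39 -193.76    5.5 ] [ 613.43 -299.64    5.5 ] [ 585.41 -246.7     5.5 ] -62.10678877775684 119.78880175967933
((321.0, 218.0), (84.0, 86.0), 90.0)
holder [ 586.41 -245.43   30.  ]
top ((23.965341567993164, 19.684053421020508), (31.943655014038086, 32.2443962097168), 14.49487018585205)
[ 585.47 -245.34   65.  ]
```

View pics/w1c.png

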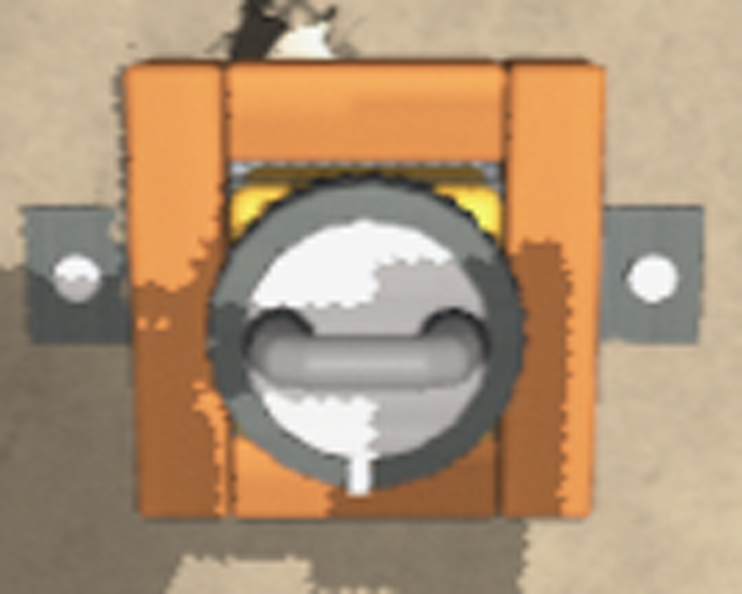

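The estimates agree: wrist dial (585.9,-245.6), top dial (585.5,-245.3), holder (586.4,-245.4), and yaw about -62.3°. The dial starts near 0.05. Now I'll go down, grip the dial and turn it.

Run:
```python
from h import *
np.set_printoptions(precision=2,suppress=True)
C=[585.7,-245.5]
bot.move_ptp(C+[150],quat(-62.3))
bot.line_to(C+[90],velocity=100)
s=bot.read_state(); print(s['tcp_pos'],s['contact_force'])
bot.line_to(C+[55],velocity=60)
s=bot.read_state(); print(s['t'],s['tcp_pos'],s['contact_force'])
bot.move_gripper(50,force=15)
bot.pause(.3)
s=bot.read_state(); print(s['t'],s['tcp_pos'],s['contact_force'],s['moment'],s['width'],s['joint_pos'])
cv2.imwrite('pics/s2.png',bot.camera('side')[:,:,::-1])
cv2.imwrite('pics/w2.png',bot.camera('wrist')[:,:,::-1])
```

```text
[ 586.35 -245.67   90.87] [-0.24 -0.    0.21]
7.3583 [ 585.81 -245.54   54.93] [ 0.39 -0.54 -0.18]
8.2833 [ 585.91 -245.69   55.21] [-0.33 -1.    1.67] [-0.72 -0.17  0.04] 55.33525818463833 [-0.09  0.45 -0.28  0.   -0.84  2.14]
```

View pics/w2.png

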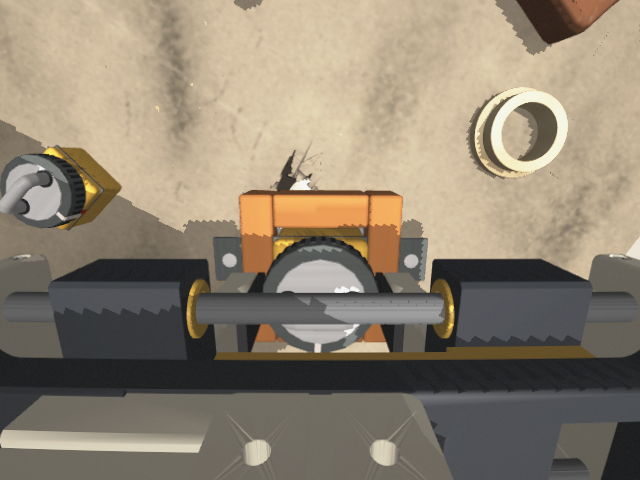

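View pics/s2.png

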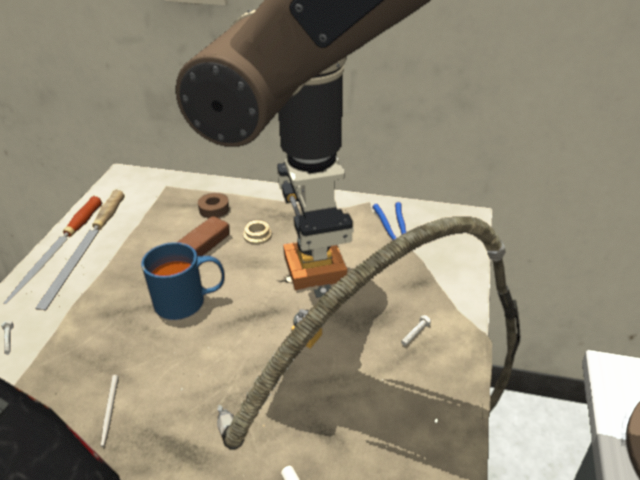

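The dial is gripped: the fingers stopped at 55.3 mm, and the wrist view shows them either side of the dial at (320,300). Now I'll turn it in small steps and watch the moment.

Run:
```python
from h import *
q=bot.read_state()['joint_pos'].copy(); j0=q[5]
base=None; hist=[]
for k in range(1,40):
    q[5]=j0-0.06*k
    bot.move_joints(q)
    s=[bot.read_state()]
    for _ in range(3): bot.pause(.04); s.append(bot.read_state())
    m=np.mean([x['moment'][2] for x in s]); f=np.mean([x['contact_force'] for x in s],0)
    hist.append(m); print(round(s[-1]['t'],2),round(j0-s[-1]['joint_pos'][5],3),'Mz %.3f'%m,f.round(1),round(s[-1]['width'],2))
    if k>6 and abs(m-np.median(hist[2:-1]))>0.12: print('STOP'); break
```

```text
8.76 0.059 Mz -0.030 [ 0.1 -2.   1.8] 55.62
9.13 0.118 Mz -0.028 [ 0.1 -1.9  1.5] 55.59
9.51 0.178 Mz -0.031 [ 0.4 -1.9  1.1] 55.53
9.88 0.238 Mz -0.021 [ 0.3 -2.   1.3] 55.45
10.26 0.298 Mz -0.032 [ 0.2 -2.5  1.8] 55.45
10.63 0.358 Mz -0.032 [ 0.5 -2.   1.6] 55.73
11.01 0.418 Mz -0.018 [ 0.3 -2.1  2.2] 55.72
11.38 0.478 Mz -0.047 [ 0.4 -2.3  2. ] 55.57
11.76 0.538 Mz -0.042 [ 0.5 -2.6  1.6] 55.51
12.13 0.598 Mz -0.046 [ 0.2 -2.2  2. ] 55.51
12.51 0.658 Mz -0.037 [ 0.1 -2.1  2. ] 55.41
12.88 0.718 Mz -0.071 [ 1.2 -2.   1.8] 55.46
13.26 0.778 Mz -0.042 [ 0.7 -2.6  2. ] 55.65
13.63 0.838 Mz -0.026 [ 0.7 -2.4  2.9] 55.32
14.01 0.898 Mz -0.029 [ 0.2 -1.9  2.5] 55.73
14.38 0.958 Mz -0.031 [ 0.2 -1.5  2.4] 55.5
14.76 1.018 Mz -0.007 [-0.1 -2.   2.4] 55.35
15.13 1.078 Mz -0.031 [ 0.2 -1.5  2.5] 55.65
15.51 1.138 Mz 0.004 [-0.2 -1.8  2.3] 55.53
15.88 1.198 Mz -0.014 [ 0.3 -1.7  2.3] 55.8
16.26 1.258 Mz -0.008 [ 0.5 -1.9  2.3] 55.5
16.63 1.318 Mz 0.020 [-0.5 -0.6  3.2] 55.45
17.01 1.378 Mz 0.134 [-0.4  0.   3.1] 55.77
STOP
```

Run:
```python
from h import *
q=bot.read_state()['joint_pos'].copy(); j0=q[5]
for k in range(1,6):
    q[5]=j0-0.05*k
    bot.move_joints(q)
    s=[bot.read_state()]
    for _ in range(3): bot.pause(.04); s.append(bot.read_state())
    m=np.mean([x['moment'][2] for x in s]); f=np.mean([x['contact_force'] for x in s],0)
    print(round(s[-1]['t'],2),round(j0-s[-1]['joint_pos'][5],3),'Mz %.3f'%m,f.round(1),round(s[-1]['width'],2))
    if m>0.9: break
cv2.imwrite('pics/w3.png',bot.camera('wrist')[:,:,::-1])
```

```text
17.38 0.048 Mz 0.301 [ 1.  -2.6  1.3] 55.55
17.76 0.098 Mz 0.507 [ 0.2 -2.4  2.1] 55.38
18.13 0.148 Mz 0.541 [-0.9  0.7  3.2] 55.1
18.51 0.198 Mz 0.530 [0.1 2.  3. ] 55.29
18.88 0.249 Mz 0.564 [0.  1.9 1.9] 55.28
```

View pics/w3.png

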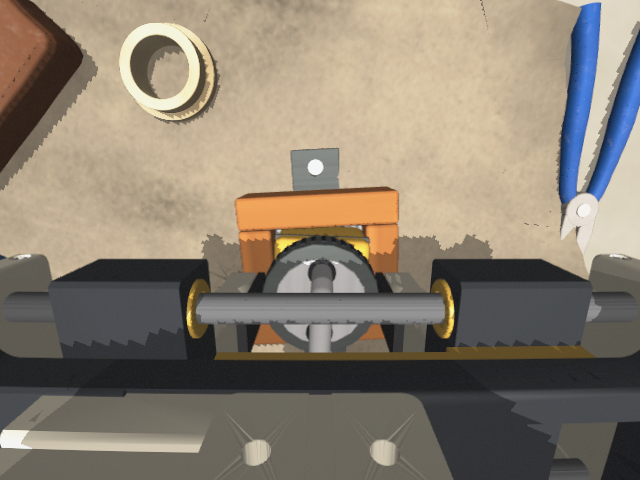

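The dial hit a hard stop: the moment levels at 0.55 N m while the fingers slip, against about 0.03 while turning freely. I'll release, rise and check that the shackle has sprung.

Run:
```python
from h import *
import pickle
C=[585.7,-245.5]
bot.move_gripper(88); 
bot.line_to(C+[150],velocity=120)
bot.move_ptp(C+[220],quat(207.5)); bot.pause(.2)
s=bot.read_state(); im=bot.camera('wrist'); cv2.imwrite('pics/w4.png',im[:,:,::-1]); pickle.dump(s,open('w4.pkl','wb'))
sd=bot.camera('side'); cv2.imwrite('pics/s4.png',sd[:,:,::-1])
a=cv2.resize(im[160:280,245:395,::-1],None,fx=2.6,fy=2.6,interpolation=2)
b=cv2.resize(sd[195:315,250:400,::-1],None,fx=2.6,fy=2.6,interpolation=2); cv2.imwrite('pics/c4.png',np.hstack([a,b]))
print(s['t'],s['tcp_pos'],s['joint_pos'].round(2),s['contact_force'].round(1))
for z in (87,92): print(z,proj('side',[585.7,-245.5,z]),proj('wrist',[585.7,-245.5,z],view=wristview(s)))
```

```text
21.2083 [ 584.87965612 -245.29630536  218.25498413] [-0.09  0.3  -0.09 -0.   -1.18  0.57] [-0.5  0.1 -0.1]
87 [311.84806932 228.19788086] [317.0037557  232.33458521]
92 [311.77529464 225.79402464] [316.97366001 233.59240894]
```

View pics/c4.png

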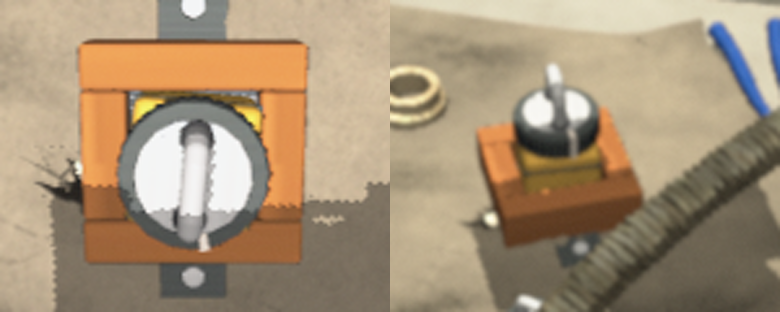

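The wrist view shows the white line now about 82° clockwise of its start, so the dial is at about 1.43. In the side view the shackle stands about 4 px higher relative to the dial, so it has sprung. The bar runs from about (321.5,210) to (318,245). I'll measure it and grip it.

Run:
```python
from h import *
import pickle
np.set_printoptions(precision=2,suppress=True)
s=pickle.load(open('w4.pkl','rb')); V=wristview(s)
im=cv2.imread('pics/w4.png')
cv2.imwrite('pics/c5.png',cv2.resize(im[195:262,285:355],None,fx=9,fy=8.9,interpolation=2))
A=onz('wrist',(321.5,210),92,view=V);B=onz('wrist',(318,245),92,view=V)
print(A,B,(A+B)/2,np.degrees(np.arctan2(*(A-B)[1::-1])),np.linalg.norm(A-B))
hsv=cv2.cvtColor(im,cv2.COLOR_BGR2HSV)[185:262,280:360]
g=(hsv[...,1]<75).astype(np.uint8)*255; g=cv2.morphologyEx(g,cv2.MORPH_OPEN,np.ones((5,5))); cs,_=cv2.findContours(g,0,1); c=max(cs,key=cv2.contourArea); e=cv2.fitEllipse(c); print(e,onz('wrist',(e[0][0]+280,e[0][1]+185),69.5,view=V))
```

```text
[ 591.82 -265.86   92.  ] [ 580.13 -236.7    92.  ] [ 585.98 -251.28   92.  ] -68.16287812912151 31.411565538260536
((38.86210250854492, 41.06331253051758), (56.66160202026367, 57.782257080078125), 177.18740844726562) [ 585.19 -248.13   69.5 ]
```

View pics/c5.png

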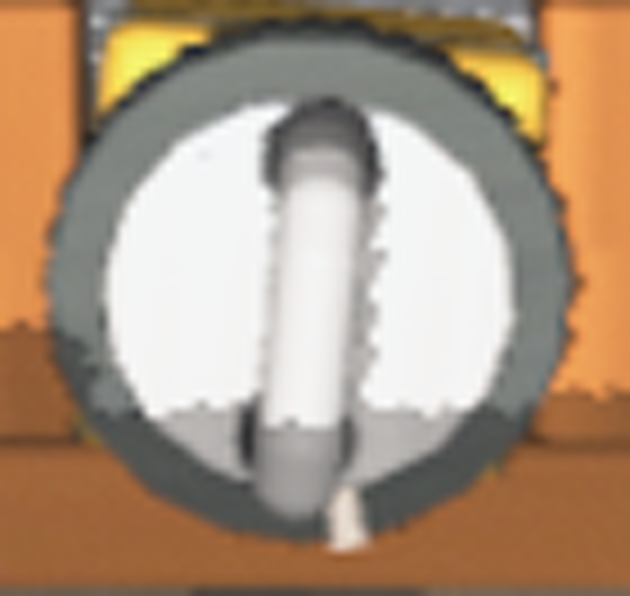

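The bar centre is about (585.1,-247.6), which agrees with the dial centre at (585.2,-248.1). It is turned about 4° within the well's play. I'll grip it at TCP z=74 and pull up gently first.

Run:
```python
from h import *
C=[585.1,-247.6]
def rep(l):
    bot.pause(.25); s=bot.read_state(); print(l,round(s['t'],1),s['tcp_pos'].round(1),s['contact_force'].round(1),round(s['width'],2))
bot.move_ptp(C+[150],quat(204))
bot.line_to(C+[110],velocity=100)
bot.line_to(C+[74.5],velocity=50); rep('down')
bot.move_gripper(4,force=35); rep('grip')
for z in (77,80,83,86,89):
    bot.line_to(C+[z],velocity=20); rep(z)
bot.pause(.5)
cv2.imwrite('pics/w6.png',bot.camera('wrist')[:,:,::-1])
sd=bot.camera('side');cv2.imwrite('pics/s6.png',cv2.resize(sd[150:320,200:440,::-1],None,fx=3.2,fy=3.2,interpolation=2))
```

```text
down 23.4 [ 585.3 -247.6   74.9] [0.5 0.6 0.9] 87.16
grip 24.8 [ 585.4 -247.5   74.6] [1.4 2.9 0.6] 7.86
77 25.4 [ 585.1 -247.6   77. ] [1.6 2.5 0.2] 8.06
80 25.9 [ 585.1 -247.6   79.9] [ 1.9  2.3 -0.6] 7.85
83 26.5 [ 585.1 -247.6   82.9] [ 0.7  1.  -2. ] 7.75
86 27.0 [ 584.6 -247.6   85.6] [ 1.2  0.3 -7.1] 7.65
89 27.6 [ 585.  -247.6   89. ] [-0.3  0.7 -7.5] 7.7
```

View pics/s6.png

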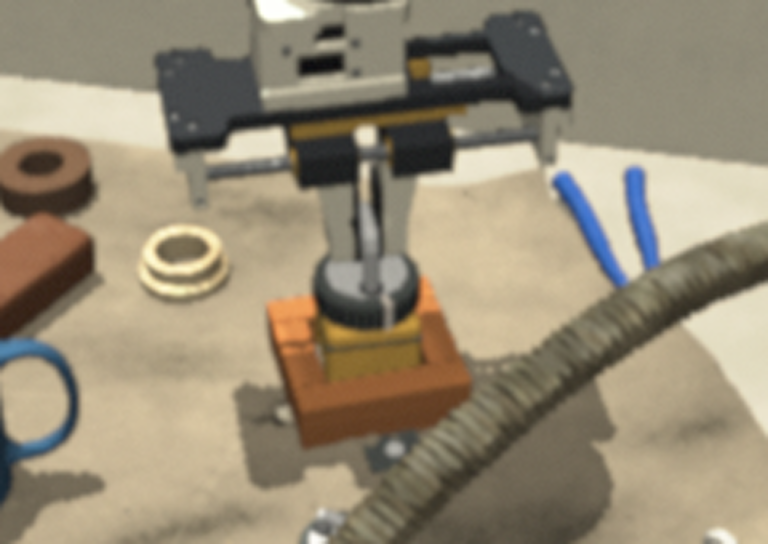

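The travel was about 11 mm before the load reached 7 N, which is the lock's weight. The side view shows long shackle legs at (370,240), so the shackle is open at its stop. Lifting straight up.

Run:
```python
from h import *
C=[585.1,-247.6]
for z,v in ((115,40),(205,70)):
    bot.line_to(C+[z],velocity=v); bot.pause(.3); s=bot.read_state(); print(round(s['t'],1),s['tcp_pos'].round(1),s['contact_force'].round(1),round(s['width'],2))
bot.pause(1.5)
s=bot.read_state(); print(round(s['t'],1),s['tcp_pos'].round(1),s['contact_force'].round(1),s['moment'].round(2),round(s['width'],2))
sd=bot.camera('side');cv2.imwrite('pics/s7.png',cv2.resize(sd[90:320,180:440,::-1],None,fx=2.6,fy=2.6,interpolation=2))
tp=bot.camera('top');cv2.imwrite('pics/t7.png',tp[:,:,::-1])
```

```text
29.3 [ 585.  -247.6  114.7] [-0.2  0.2 -6.8] 8.15
31.0 [ 585.1 -247.6  204.8] [ 0.5 -0.4 -7.5] 7.94
32.5 [ 585.1 -247.6  205. ] [-0.8  0.2 -7.4] [0.03 0.01 0.08] 7.73
```

View pics/s7.png

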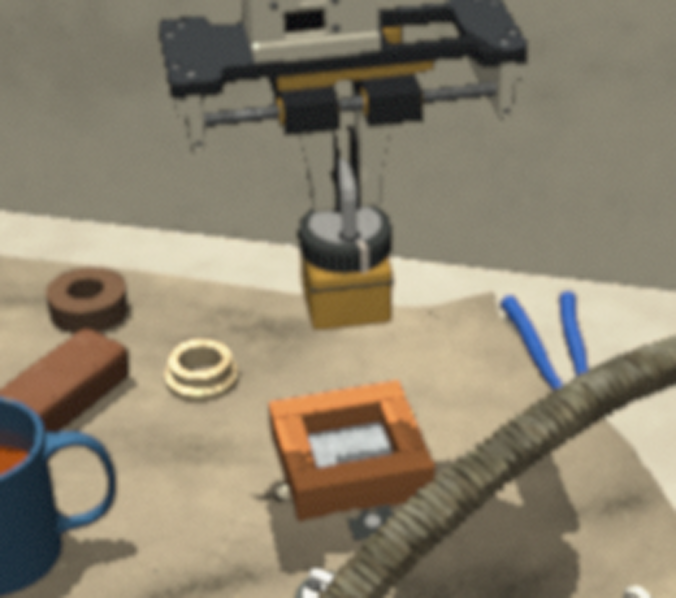

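The side view shows the lock hanging upright, clear of the empty holder, with its bottom front edge at about (314,214) full-frame. I'll do a quick height check, then hand it in.

Run:
```python
from h import *
for z in (95,129): print(z,proj('side',[585,-247,z]),proj('side',[573,-225,z]))
s=bot.read_state(); print(s['t'],s['contact_force'].round(1),abs(s['qvel']).max())
bot.close_job()
```

```text
95 [312.36574617 223.8566462 ] [316.3003486  232.91870758]
129 [311.87092443 207.04166603] [315.88368499 215.97027692]
32.5917 [ 0.7  0.7 -7. ] 0.000710215854721846
the job is handed in; nothing more can be done
```

The padlock is open and out of its holder, and I handed the job in at 32.6 s with the gripper still holding it by the shackle. No verdict was reported.

- **Dial:** I gripped it across its diameter and turned it clockwise to a hard stop at about 1.43 rad. The moment rose from about 0.03 to 0.55 N m there while the fingers slipped. I did not feel the click itself as a separate event. A picture then showed the shackle about 4 px higher relative to the dial.
- **Shackle:** I gripped the top bar with 35 N. It travelled about 11 mm before the load reached 7 N, the lock's weight, which means it was fully open.
- **Last checks:**
  - The load is steady at about 7 N and the arm is still.
  - The lock hangs upright and clear of the empty holder in the side view.
  - The bottom edge sits at about pixel row 214. That matches an underside about 129 mm above the bench (row 216), against row 233 for 95 mm.
- **Bystanders:** The arm never went near them, and the mug, collar and pliers look unmoved in the last side view. I did not check the bolt after the lift, and I did not measure any of their positions again.

One small disagreement: turning the dial also twisted the lock about 4° and shifted it about 2 mm inside the well's play, so I measured the bar again before gripping it.

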